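# Swing out the crank and run the practice eye to its preset

## Task

Swing the orange folding crank on the specimen stage's handwheel all the way out until its catch snaps in behind it, then crank the wheel until the red pointer of the practice-eye carriage lines up with the blue preset clip (not the grey one). Leave the crank latched out, let go, and do not shove the phone, paper cup or metal canister.

Things in the scene. Friction and masses are not known exactly. Their poses are not given: they have to be found in the camera images.
- stage: Specimen stage fixed to the bench: white gearbox 130 x 130 mm, 55 mm high, with a grey handwheel on top (100 mm across, its top 68 mm above the bench). Origin: on the bench under the wheel's upright axis. Local +x points over a low bridge to the rail, which lies along local y at local x = 150 to 224 mm (28 mm high, 290 mm long). Yaw up to 0.4 rad either way.
- wheel (a joint): Handwheel angle, rad, counter-clockwise from above positive, limits -3.0 to 3.0, starts at 0. Stiff (0.4 N m of friction): it stays where it is left. While the crank is folded, its brass lobe stands between two brass posts on the gearbox and locks the wheel.
- crank (a joint): Orange crank arm (14 mm wide, top 88 mm above the bench), rad, counter-clockwise from above positive. 0: folded over the hub, pointing to the stage's +x (plus the wheel angle); 3.14: pointing straight out from the wheel, stop just beyond. Starts at 0 to 0.3. Swings lightly, about 0.5 N at the grip, up to about 2 N over the catch in the last 0.6 rad. Latched: past 2.95 with the catch up; then it cannot fold.
- crank_hinge (a point): Upright hinge of the crank on the wheel's rim, 40 mm from the wheel's axis (towards the stage's -x while the wheel is at 0), 84 mm above the bench, turning with the wheel.
- catch (a joint): Brass spring catch in the wheel's face: 0 when up, grows (m, to about 0.008) while the tail of the crank presses it down, snaps back to about 0 when the crank is fully out.
- crank_knob (a point): Centre (half-way up) of the crank's upright black grip, which spins freely on the arm: 22 mm across, 44 mm tall, from 91 to 135 mm above the bench. It stands 60 mm from the crank's hinge, so 100 mm from the wheel's axis once swung out, where about 4 N of sideways push turns the wheel.
- carriage (a joint): Carriage position along the stage's local +y, m, starts at 0 in the middle of the rail. Geared to the wheel: 20 mm per rad, counter-clockwise moves it to the stage's +y.
- pointer (a point): Outer tip of the carriage's red pointer, 4 mm wide, which runs over the black ledge on the rail's outer side, 34 mm above the bench. The carriage bears a green cup with a white practice eye, 83 mm high.
- blue_mark (a point): Nose of the blue preset clip (18 mm wide, nose 4 mm wide) on the black ledge, 34 mm above the bench, axes parallel to the stage's. It is 25 to 45 mm to the stage's +y or -y of the middle; a grey clip of the same shape is on the other side. The carriage is set when pointer and this point agree along the stage's y.
- phone: Black phone lying loose on the bench, 148 x 72 x 8 mm, origin at the centre of its underside, long side along its x.
- cup: Empty paper cup, 82 mm across, 95 mm tall, origin at the centre of its underside.
- canister: Round stacked metal canister, 60 mm across, 70 mm tall, origin at the centre of its underside.

How it is judged:
By the outcome, as a careful person would: the job done as asked, in the order asked, and still so for the second after the job is handed in, with the robot touching nothing.
It also fails if it takes over 54 s, if anything falls off the work surface, if the arm or the gripper's body presses on something with over 40 N, if the wrist force passes 120 N, or if a joint passes its speed limit or range.

## Robot

A 6-joint arm with a two-finger parallel gripper is mounted at the origin on the work surface. World frame = base frame: x ahead of the robot, y to its left, z up, the work surface at z = 0. Lengths are in m, angles in degrees, forces in N, time in s.
With the tool pointing down it reaches from about 0.25 to 0.775 m from the base axis. Payload 4 kg.
Tool frame: the origin (TCP) lies at the very end of the fingers, on their centre line; the grasp point (between the pads) lies 19 mm behind it; z points along the fingers, y is the line along which they close (so a half turn about z gives the same grasp; the last joint's range is limited). The gripper opens to 94 mm and grips with 3 to 60 N. Pads are 16 mm wide; open, the fingers measure 119 mm over their backs; the gripper's body (75 mm by 177 mm) begins 78 mm behind the grasp point.
Start: joints at [-82.97, 4.996, 78.535, -0, 96.463, -5.907], TCP at [0.123, -0.536, 0.206] pointing down, gripper open.
Joint ranges: [-177.83, 177.83], [-43.37, 116.18], [15.69, 146.23], [-61.86, 241.86], [9.47, 152.12], [-147.06, 147.06]. Speed limits (degrees/s): [159.86, 159.86, 180, 180, 180, 180].

## Interface

Orientations are given as a 3x3 rotation matrix whose columns are the frame's x, y, z axes.
In Python, from rig import sensors, capture, calibration, finish_job gives the robot as it stands.
- The arm moves only by the tool drive_tool, never from a script. Its arguments are lists of equal length, an entry for each row: "linear": the shift along the world's x, y, z in units of 50 mm (1.0 is 50 mm), a list of three; "yaw": the turn about the world's z in rad. A call has 1 to 10 rows; each row is the pose to reach, as a shift and turn from the pose commanded when the call began; what a row does not reach only later rows make up. A row lasts 1/8 s, in which the tool goes at most 62.5 mm and 10.7 degrees, less where a joint would pass 70% of its speed; a pose out of reach is approached as far as the arm can. A call with a gripper value outside its range is refused whole. "gripper" is the closure, from 0 (fully open) to 1 (shut), set as the call begins (left out, the last holds). The fingers move at their own pace and stop on an object; "squeeze" is the grip in N (left out, the last holds). Time passes only in rows, so rows that repeat a pose let the fingers close. It gives the time, the measured TCP pose, the force, the opening and the grip force at its end, in the units of the state.
- sensors.read_state(): the state, without advancing time (a new reading comes with each control period).
- capture(name): name is "scene" or "top" or "wrist"; returns the picture (384x512x3 uint8, blue, green, red); there is no depth.
- calibration(name): a dict with "fx", "fy", "cx", "cy" (pixels), "extrinsics" (4x4, takes a point from camera to world coordinates); the wrist camera has in their place "mount" (4x4, takes a point from camera to tool coordinates, whose origin is the TCP and whose axes are the flange's). Camera axes: x right, y up, looking along -z (the intrinsics and any distortion apply to the point x, -y, -z); pixel columns grow to the right and rows downward; lengths in m; the calibration is good to about 2 mm. The wrist camera is an equidistant fisheye: a pixel r from the principal point sees the ray r / f radians off the axis. A picture is of the moment at which its call begins: read the wrist's pose just before it. calibration takes no time and is no camera call.
- finish_job(): hands the job in; it is judged then, once.
The state is a dict: "time_s": time; "joints": joint angles; "qvel": joint speeds; "joint_efforts": joint torques, N m; "position": TCP position; "eef_rot": TCP orientation; "contact_force": force on the tool from outside, world axes, zero at the start; "wrist_torque": the same for the moment, N m; "gripper_width": finger opening in m; "finger_force": force on a finger pad.
Only numpy, scipy, OpenCV 4.12 (cv2) and the standard library are available. Lean on these libraries where they do the work, as an engineer would, in place of code of your own. Each camera call takes 0.05 s, during which the arm holds its last target. There are 200 camera calls.

## Working session

There is one attempt and no reset: what is moved stays moved. The work goes in short steps, Python scripts to look and compute and a tool call to move; the robot and the scene stay as the last step left them, time stands still between calls to the robot, and variables do not carry over. Pictures are saved under pics/ and viewed, at most 10 in all, crops included, and the job is handed in when it is done.

Besides the shell and the picture viewer there is one more tool, called after "Emit:" in YAML: its name, and indented under it one key for each argument. drive_tool: Moves the arm, as the interface text tells. Its arguments: {"type":"object","properties":{"linear":{"type":"array"},"yaw":{"type":"array"},"gripper":{"type":"number"},"squeeze":{"type":"number"}},"required":["linear","yaw"]}

```bash
mkdir -p pics; ls
python3 - <<'E'
from rig import sensors,capture,calibration
import cv2,numpy as np
a=capture("scene");b=capture("top")
cv2.imwrite("pics/scene.png",a);cv2.imwrite("pics/top.png",b)
for n in("scene","top","wrist"):print(n,calibration(n))
print(sensors.read_state())
E
```

```text
pics
scene {'fx': 383.1478020156711, 'fy': 383.1478020156711, 'cx': 256.7261757929767, 'cy': 189.12146495915655, 'extrinsics': array([[-0.65858374, -0.57558202,  0.48473993,  0.95539662],
       [ 0.75241812, -0.51360659,  0.4124018 ,  0.36056105],
       [ 0.01159456,  0.63632823,  0.77133129,  0.71951529],
       [ 0.        ,  0.        ,  0.        ,  1.        ]])}
top {'fx': 363.78724881710474, 'fy': 363.78724881710474, 'cx': 258.3469364508535, 'cy': 193.35767915205943, 'extrinsics': array([[ 0.02117177,  0.99687527, -0.07610165,  0.51195531],
       [-0.99946335,  0.01920069, -0.02653966,  0.02194639],
       [-0.02499552,  0.0766227 ,  0.9967468 ,  0.88546513],
       [ 0.        ,  0.        ,  0.        ,  1.        ]])}
wrist {'fx': 297.3186396354542, 'fy': 297.3186396354542, 'cx': 251.45627414840055, 'cy': 193.16498402132382, 'mount': array([[-6.30534201e-05,  9.73854997e-01,  2.27170512e-01,
         6.52658992e-02],
       [ 9.99999693e-01, -1.16122347e-04,  7.75363520e-04,
        -5.98286420e-04],
       [ 7.81471211e-04,  2.27170491e-01, -9.73854690e-01,
        -1.7
[... 221 characters left out ...]
+01, -5.90847082e+00]), 'qvel': array([-0.09260721, -0.0809401 , -0.18235906, -0.01710184, -0.00054881,
       -0.143032  ]), 'joint_efforts': array([ 1.16166684e-03, -3.41250193e+01, -3.03302300e+01,  7.19684246e-02,
        3.04535881e-02, -9.41901158e-05]), 'position': array([ 0.12308796, -0.53554252,  0.20443054]), 'eef_rot': array([[ 9.74603679e-01,  2.23936621e-01, -2.42599647e-04],
       [ 2.23936659e-01, -9.74601718e-01,  1.96582373e-03],
       [ 2.03781890e-04, -1.97022599e-03, -9.99998038e-01]]), 'contact_force': array([ 0.70191604, -0.01639413,  0.39737291]), 'wrist_torque': array([-0.02511929, -0.00749287,  0.01130184]), 'finger_force': 0.0, 'gripper_width': 0.0937843480700345}
```

View pics/scene.png

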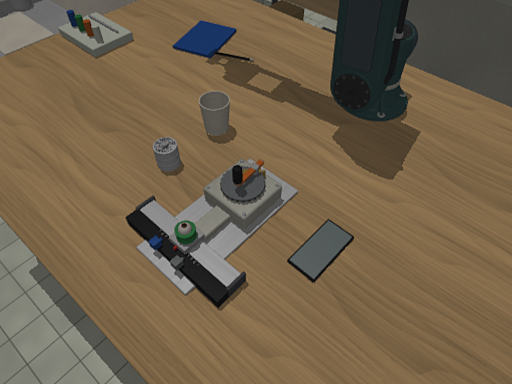

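View pics/top.png

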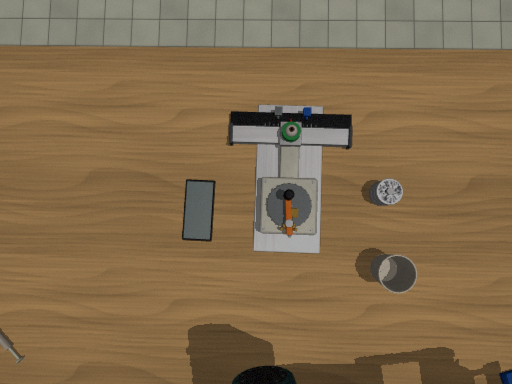

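The scene shows the stage ahead of the robot. In the top view the wheel centre is near (289,205), the knob near (289,195), the hinge near (290,235), the blue clip near (307,112) and the grey one near (279,111). Blue lies to the stage's -y. Next I measure by colour masks.

```bash
cat > h.py <<'E'
import numpy as np,cv2
from rig import sensors,capture,calibration
def ray(name,uv,st=None):
    c=calibration(name);u,v=uv
    x=(u-c["cx"])/c["fx"];y=(v-c["cy"])/c["fy"]
    if name=="wrist":
        r=np.hypot(x,y);k=np.sin(r)/r if r>1e-9 else 1
        d=np.array([x*k,-y*k,-np.cos(r)])
        T=np.eye(4);T[:3,:3]=st["eef_rot"];T[:3,3]=st["position"];E=T@c["mount"]
    else: d=np.array([x,-y,-1.]);E=c["extrinsics"]
    return E[:3,3],E[:3,:3]@d/np.linalg.norm(d)
def onplane(name,uv,z,st=None):
    o,d=ray(name,uv,st);return o+d*(z-o[2])/d[2]
def tri(r1,r2):
    (o1,d1),(o2,d2)=r1,r2
    A=np.stack([d1,-d2],1);t=np.linalg.lstsq(A,o2-o1,rcond=None)[0]
    p,q=o1+d1*t[0],o2+d2*t[1];return (p+q)/2,np.linalg.norm(p-q)
def blobs(img,lo,hi,box,amin=4):
    x0,y0,x1,y1=box
    m=cv2.inRange(cv2.cvtColor(img[y0:y1,x0:x1],cv2.COLOR_BGR2HSV),lo,hi)
    n,l,s,c=cv2.connectedComponentsWithStats(m)
    return [(int(s[i,4]),(c[i]+[x0,y0]).round(1).tolist()) for i in np.argsort(-s[1:,4])+1 if s[i,4]>=amin][:4]
E
python3 - <<'E'
from h import *
I={n:cv2.imread(f"pics/{n}.png") for n in("scene","top")}
B={"scene":(120,130,310,310),"top":(225,95,360,260)}
C=dict(blue=((100,120,60),(130,255,255)),red=((0,150,60),(3,255,255)),red2=((174,120,50),(180,255,255)),orange=((5,200,120),(14,255,255)),green=((65,100,40),(90,255,255)),brass=((18,130,80),(28,255,255)),black=((0,0,0),(180,255,35)))
for k,(lo,hi) in C.items():
    for n in I: print(k,n,blobs(I[n],lo,hi,B[n]))
a=cv2.resize(I["top"][95:260,220:360],None,fx=3.6,fy=3.6,interpolation=cv2.INTER_CUBIC)
b=cv2.resize(I["scene"][150:310,120:300],None,fx=3.6,fy=3.6,interpolation=cv2.INTER_CUBIC)
cv2.imwrite("pics/crop.png",a)
E
```

```text
blue scene [(85, [154.5, 240.5]), (6, [159.2, 244.8])]
blue top [(67, [306.7, 112.0])]
red scene [(14, [174.6, 247.6])]
red top [(4, [290.5, 119.5])]
red2 scene []
red2 top []
orange scene [(53, [247.5, 173.2]), (19, [259.5, 162.2])]
orange top [(95, [288.2, 209.7]), (31, [289.0, 230.6])]
green scene [(242, [185.7, 234.1])]
green top [(156, [290.4, 132.0])]
brass scene [(15, [244.1, 170.7]), (7, [259.4, 170.3]), (4, [263.5, 170.5])]
brass top [(50, [294.4, 212.3]), (8, [283.8, 225.5]), (7, [281.0, 228.3]), (7, [293.4, 225.3])]
black scene [(2062, [182.9, 259.9]), (154, [237.0, 174.4]), (67, [298.3, 268.5]), (4, [183.5, 224.5])]
black top [(1324, [290.4, 119.1]), (86, [288.2, 194.2]), (10, [347.5, 146.7]), (6, [231.0, 143.2])]
```

View pics/crop.png

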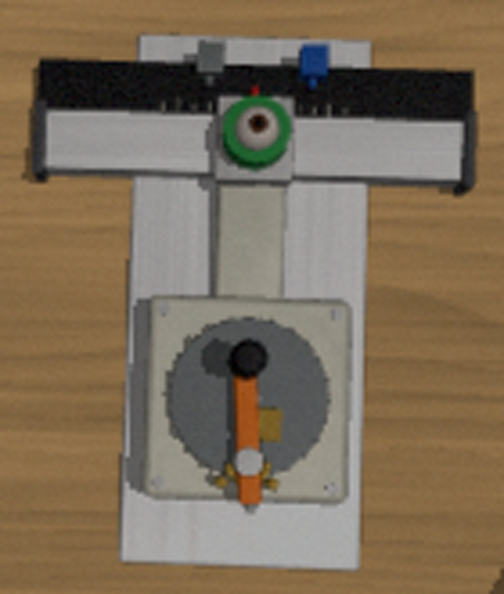

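The crop shows the gearbox corners at crop (150,298), (348,302), (345,499) and (147,494), and the wheel centre near (247,397). The hinge is at about (249,461), knob top (249,357), pointer tip (256,88), blue nose (313,84) and grey nose (211,76).

Run:
```python
from h import *
P=lambda x,y:(x/3.6+220-.36,y/3.6+95-.36)
c=np.array([onplane("top",P(*p),.055) for p in((150,298),(348,302),(345,499),(147,494))])
print(c.round(4),[np.linalg.norm(c[i]-c[i-1]).round(4) for i in range(4)])
e=(c[0]+c[1]-c[2]-c[3]);yaw=np.arctan2(e[1],e[0]);print("ctr",c.mean(0),"yaw",yaw)
print("wheel",onplane("top",P(247,397),.068),"hinge",onplane("top",P(249,461),.09),"knobtop",onplane("top",P(249,357),.135))
print("knob tri",tri(ray("top",(288.2,194.2)),ray("scene",(237,174.4))))
print("green tri",tri(ray("top",(290.4,132)),ray("scene",(185.7,234.1))))
print("blue tri",tri(ray("top",(306.7,112)),ray("scene",(154.5,240.5))))
rl=[onplane("top",P(*p),.028) for p in((42,60),(474,71))];d=rl[0]-rl[1];print("rail",rl,np.linalg.norm(d),np.arctan2(-d[0],d[1]))
O=c.mean(0)[:2];R=np.array([[np.cos(yaw),-np.sin(yaw)],[np.sin(yaw),np.cos(yaw)]])
for n,p in dict(ptr=(256,88),blue=(313,84),grey=(211,76)).items():print(n,(R.T@(onplane("top",P(*p),.034)[:2]-O)).round(4))
```

```text
[[ 0.6122  0.038   0.055 ]
 [ 0.6119 -0.0879  0.055 ]
 [ 0.4874 -0.0871  0.055 ]
 [ 0.4878  0.0374  0.055 ]] [np.float64(0.1245), np.float64(0.1259), np.float64(0.1246), np.float64(0.1245)]
ctr [ 0.54981615 -0.02489356  0.055     ] yaw -0.0003613789943470801
wheel [ 0.54964636 -0.02396189  0.068     ] hinge [ 0.50996126 -0.02450899  0.09      ] knobtop [ 0.56953533 -0.02100244  0.135     ]
knob tri (array([ 0.57080233, -0.0215009 ,  0.11222163]), np.float64(0.0012092214313472874))
green tri (array([ 0.72141907, -0.0280432 ,  0.04805623]), np.float64(0.001307222886971859))
blue tri (array([ 0.77195095, -0.06666799,  0.04251763]), np.float64(0.003070523384322854))
rail [array([0.77453451, 0.11418317, 0.028     ]), array([ 0.77096102, -0.17335233,  0.028     ])] 0.28755769786844954 -0.01242733398919783
ptr [ 0.2059 -0.0038]
blue [ 0.2091 -0.0413]
grey [0.2136 0.0261]
```

Blue is 37.5 mm to the stage's -y of the pointer, so the wheel must turn about -1.87 rad. The gearbox sides come out 125–126 mm (true 130) and the knob height 112 mm (true 113), and the hinge is 40 mm from the axis. These agree with the sizes given, so I move above the knob.

Emit:
drive_tool:
  linear:
    - [1, 1.15, 0]
    - [2, 2.3, 0]
    - [3, 3.45, 0]
    - [4, 4.6, 0]
    - [5, 5.75, 0]
    - [6, 6.9, 0]
    - [7, 8.05, 0]
    - [8, 9.2, 0]
    - [8.7, 10, 0]
    - [8.9, 10.3, 0]
  yaw: [-0.05, -0.1, -0.15, -0.2, -0.22, -0.22, -0.22, -0.22, -0.22, -0.22]
  gripper: 0

```text
time_s: 1.35
position: [0.5333, -0.0619, 0.205]
eef_rot: [[1.0, 0.006, -0.001], [0.006, -1.0, -0.0], [-0.001, 0.0, -1.0]]
contact_force: [-0.2, -0.5, 0.1]
gripper_width: 0.0941
finger_force: 0.0
```

Emit:
drive_tool:
  linear:
    - [0, 0, 0]
    - [0, 0, 0]
    - [0, 0, 0]
    - [0, 0, 0]
  yaw: [0, 0, 0, 0]

```text
time_s: 1.85
position: [0.5318, -0.065, 0.2058]
eef_rot: [[1.0, 0.004, 0.0], [0.004, -1.0, -0.0], [0.0, 0.0, -1.0]]
contact_force: [-0.9, -0.2, 0.7]
gripper_width: 0.0939
finger_force: 0.0
```

Run:
```python
from h import *
s=sensors.read_state();w=capture("wrist");cv2.imwrite("pics/w1.png",w)
print(s["position"],s["contact_force"],s["eef_rot"][:2,:2],s["time_s"])
for k,lo,hi in(("black",(0,0,0),(180,255,35)),("orange",(5,200,120),(14,255,255)),("blue",(100,120,60),(130,255,255)),("red",(0,150,60),(3,255,255))):
    print(k,blobs(w,lo,hi,(0,0,512,384),15))
```

```text
[ 0.5318492  -0.0649571   0.20577895] [-0.89288265 -0.16705581  0.65389205] [[ 0.99999373  0.003523  ]
 [ 0.00352311 -0.99999374]] 1.85
black [(22405, [192.2, 327.6]), (3521, [445.6, 273.6]), (1010, [454.7, 373.0]), (904, [149.4, 7.4])]
orange []
blue []
red []
```

View pics/w1.png

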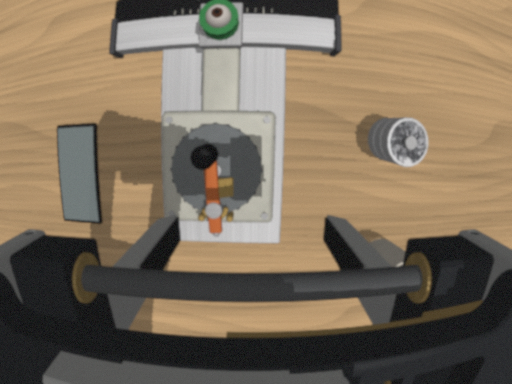

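The wrist view shows the knob top at (204,156), the hinge cap at (214,211) and the wheel centre near (217,168). The tool stopped about 40 mm short, so I check these points from here.

Run:
```python
from h import *
s=sensors.read_state()
for n,p,z in(("knobtop",(204,153),.135),("hinge",(214,211),.09),("gb TL",(162,112),.055),("TR",(275,112),.055),("BR",(272,221),.055),("wheel",(217,168),.068)):print(n,onplane("wrist",p,z,s).round(4))
print(tri(ray("wrist",(204,153),s),ray("top",(289,194))))
```

```text
knobtop [ 0.5735 -0.0235  0.135 ]
hinge [ 0.5088 -0.0251  0.09  ]
gb TL [0.614  0.0376 0.055 ]
TR [ 0.6119 -0.0897  0.055 ]
BR [ 0.4865 -0.0884  0.055 ]
wheel [ 0.5508 -0.0267  0.068 ]
(array([ 0.57120327, -0.02165989,  0.11919518]), np.float64(0.0021614033576761267))
```

Emit:
drive_tool:
  linear:
    - [0.4, 0.45, 0]
    - [0.78, 0.86, 0]
    - [0.78, 0.86, 0]
    - [0.78, 0.86, -0.7]
    - [0.78, 0.86, -1.4]
    - [0.78, 0.86, -1.9]
    - [0.78, 0.86, -2.16]
    - [0.78, 0.86, -2.16]
    - [0.78, 0.86, -2.16]
  yaw: [0, 0, 0, 0, 0, 0, 0, 0, 0]

```text
time_s: 3.02
position: [0.5722, -0.0212, 0.099]
eef_rot: [[1.0, 0.005, 0.003], [0.005, -1.0, -0.001], [0.002, 0.001, -1.0]]
contact_force: [-0.8, -0.1, -0.1]
gripper_width: 0.0938
finger_force: 0.0
```

Emit:
drive_tool:
  linear:
    - [0, 0, 0]
    - [0, 0, 0]
    - [0, 0, 0]
    - [0, 0, 0]
    - [0, 0, 0]
    - [0, 0, 0]
    - [0, 0, 0]
    - [0, 0, 0]
  yaw: [0, 0, 0, 0, 0, 0, 0, 0]
  gripper: 0.85
  squeeze: 8

```text
time_s: 4.03
position: [0.5714, -0.0208, 0.0975]
eef_rot: [[1.0, 0.006, 0.0], [0.006, -1.0, -0.0], [0.0, 0.0, -1.0]]
contact_force: [0.3, -0.6, 0.2]
gripper_width: 0.0217
finger_force: 8.0
```

Emit:
drive_tool:
  linear:
    - [-0.02, 0.16, 0]
    - [-0.07, 0.33, 0]
    - [-0.14, 0.5, 0]
    - [-0.24, 0.65, 0]
    - [-0.36, 0.78, 0]
    - [-0.5, 0.9, 0]
    - [-0.65, 0.99, 0]
    - [-0.82, 1.06, 0]
    - [-0.99, 1.1, 0]
    - [-1.11, 1.12, 0]
  yaw: [0, 0, 0, 0, 0, 0, 0, 0, 0, 0]

```text
time_s: 5.28
position: [0.5154, 0.0351, 0.0975]
eef_rot: [[1.0, 0.006, 0.0], [0.006, -1.0, -0.001], [0.0, 0.001, -1.0]]
contact_force: [0.2, -2.3, -1.0]
gripper_width: 0.022
finger_force: 8.0
```

Emit:
drive_tool:
  linear:
    - [0, 0, 0]
    - [0, 0, 0]
  yaw: [0, 0]

```text
time_s: 5.52
position: [0.5158, 0.0351, 0.0975]
eef_rot: [[1.0, 0.006, -0.0], [0.006, -1.0, -0.0], [-0.0, 0.0, -1.0]]
contact_force: [-0.6, -2.6, -1.5]
gripper_width: 0.0218
finger_force: 8.0
```

Emit:
drive_tool:
  linear:
    - [-0.18, -0.02, 0]
    - [-0.36, -0.05, 0]
    - [-0.53, -0.1, 0]
    - [-0.69, -0.18, 0]
    - [-0.84, -0.28, 0]
    - [-0.97, -0.4, 0]
    - [-1.05, -0.5, 0]
    - [-1.11, -0.6, 0]
    - [-1.17, -0.7, 0]
    - [-1.21, -0.81, 0]
  yaw: [0, 0, 0, 0, 0, 0, 0, 0, 0, 0]

```text
time_s: 6.78
position: [0.4551, -0.005, 0.0975]
eef_rot: [[1.0, 0.006, -0.0], [0.006, -1.0, 0.001], [-0.0, -0.001, -1.0]]
contact_force: [-0.2, 4.7, -1.2]
gripper_width: 0.022
finger_force: 8.0
```

Run:
```python
from h import *
s=sensors.read_state();w=capture("wrist");t=capture("top")
cv2.imwrite("pics/w2.png",cv2.resize(w[0:250,100:420],None,fx=2,fy=2))
print(blobs(t,(5,200,120),(14,255,255),(225,95,360,300)),blobs(t,(0,150,60),(3,255,255),(225,95,360,130)),blobs(t,(65,100,40),(90,255,255),(225,95,360,260)))
```

```text
[(41, [291.7, 215.4]), (25, [286.1, 229.0])] [(4, [290.5, 119.5])] [(932, [292.1, 250.1]), (285, [251.0, 246.2]), (156, [290.3, 131.8]), (127, [338.3, 252.6])]
```

View pics/w2.png

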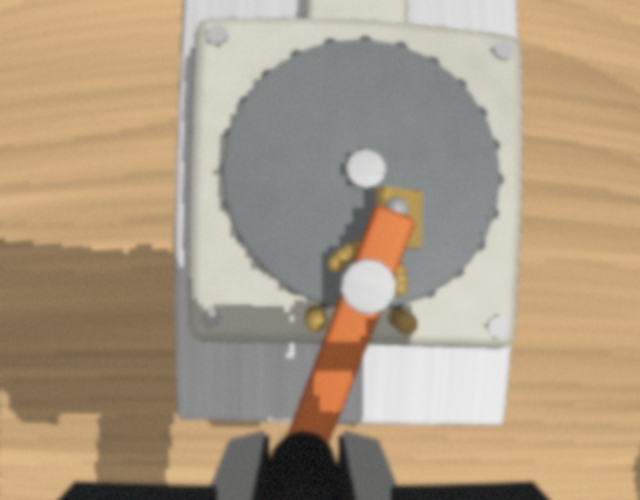

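The crank's tail is pressing on the brass catch and the carriage has not moved. I swing on to the stop.

Emit:
drive_tool:
  linear:
    - [-0.02, -0.06, 0]
    - [-0.03, -0.12, 0]
    - [-0.05, -0.18, 0]
    - [-0.06, -0.23, 0]
    - [-0.06, -0.29, 0]
    - [-0.07, -0.35, 0]
    - [-0.07, -0.4, 0]
    - [-0.07, -0.44, 0]
    - [-0.07, -0.44, 0]
  yaw: [0, 0, 0, 0, 0, 0, 0, 0, 0]

```text
time_s: 8.0
position: [0.4518, -0.0272, 0.0975]
eef_rot: [[1.0, 0.006, -0.0], [0.006, -1.0, 0.0], [-0.0, -0.0, -1.0]]
contact_force: [-3.9, -0.3, 0.9]
gripper_width: 0.022
finger_force: 8.0
```

Run:
```python
from h import *
s=sensors.read_state();w=capture("wrist");t=capture("top")
cv2.imwrite("pics/w3.png",cv2.resize(w[0:250,100:420],None,fx=2,fy=2))
print(s["contact_force"],blobs(t,(0,150,60),(3,255,255),(225,95,360,130)),blobs(t,(65,100,40),(90,255,255),(225,95,360,150)))
```

```text
[-3.93531135 -0.26483089  0.86421304] [(4, [290.5, 119.5])] [(159, [290.2, 131.7])]
```

View pics/w3.png

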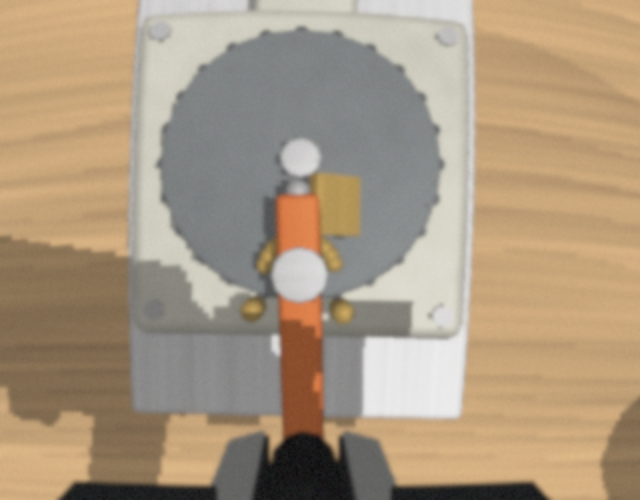

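The crank points straight out, the catch stands free behind the tail, and the resistance is gone (Fy about 0), with the carriage still at 0. Now I crank the wheel clockwise in an arc.

Emit:
drive_tool:
  linear:
    - [0.01, 0.2, 0]
    - [0.04, 0.4, 0]
    - [0.09, 0.59, 0]
    - [0.16, 0.78, 0]
    - [0.25, 0.96, 0]
    - [0.35, 1.13, 0]
    - [0.47, 1.29, 0]
    - [0.61, 1.44, 0]
    - [0.76, 1.57, 0]
    - [0.92, 1.68, 0]
  yaw: [0, 0, 0, 0, 0, 0, 0, 0, 0, 0]
  squeeze: 20

```text
time_s: 9.35
position: [0.4969, 0.0579, 0.0975]
eef_rot: [[1.0, 0.006, -0.003], [0.006, -1.0, 0.001], [-0.003, -0.001, -1.0]]
contact_force: [-5.5, 1.4, 1.9]
gripper_width: 0.0213
finger_force: 20.0
```

Run:
```python
from h import *
s=sensors.read_state();t=capture("top");cv2.imwrite("pics/t4.png",t)
print(s["contact_force"],blobs(t,(0,150,60),(3,255,255),(225,95,360,130)),blobs(t,(65,100,40),(90,255,255),(225,95,360,150)))
```

```text
[-5.47477375  1.42413754  1.85492561] [(4, [298.5, 119.5])] [(162, [298.4, 132.3])]
```

Emit:
drive_tool:
  linear:
    - [0.17, 0.1, 0]
    - [0.36, 0.18, 0]
    - [0.55, 0.24, 0]
    - [0.74, 0.29, 0]
    - [0.94, 0.31, 0]
    - [1.14, 0.32, 0]
    - [1.34, 0.3, 0]
    - [1.44, 0.28, 0]
    - [1.44, 0.28, 0]
    - [1.44, 0.28, 0]
  yaw: [0, 0, 0, 0, 0, 0, 0, 0, 0, 0]

```text
time_s: 10.65
position: [0.5703, 0.0725, 0.0975]
eef_rot: [[1.0, 0.006, 0.001], [0.006, -1.0, 0.003], [0.001, -0.003, -1.0]]
contact_force: [-2.8, 4.4, -0.7]
gripper_width: 0.0216
finger_force: 20.0
```

Run:
```python
from h import *
s=sensors.read_state();t=capture("top");w=capture("wrist");cv2.imwrite("pics/t5.png",t);cv2.imwrite("pics/w5f.png",w)
print(s["contact_force"],blobs(t,(0,150,60),(3,255,255),(225,95,360,130)),blobs(t,(65,100,40),(90,255,255),(225,95,360,150)))
for k,lo,hi in(("blue",(100,120,60),(130,255,255)),("red",(0,150,60),(3,255,255)),("green",(65,100,40),(90,255,255))):print(k,blobs(w,lo,hi,(0,0,512,384)))
a=cv2.resize(w[0:130,220:420],None,fx=4,fy=4,interpolation=cv2.INTER_CUBIC)
cv2.imwrite("pics/w5.png",a)
```

```text
[-2.79334743  4.38177469 -0.7157763 ] [(4, [304.8, 119.8])] [(222, [241.2, 145.0]), (161, [305.2, 132.4]), (120, [267.5, 143.9])]
blue [(62, [405.9, 1.4])]
red [(16, [402.9, 7.2])]
green [(1251, [412.0, 36.2])]
```

View pics/w5.png

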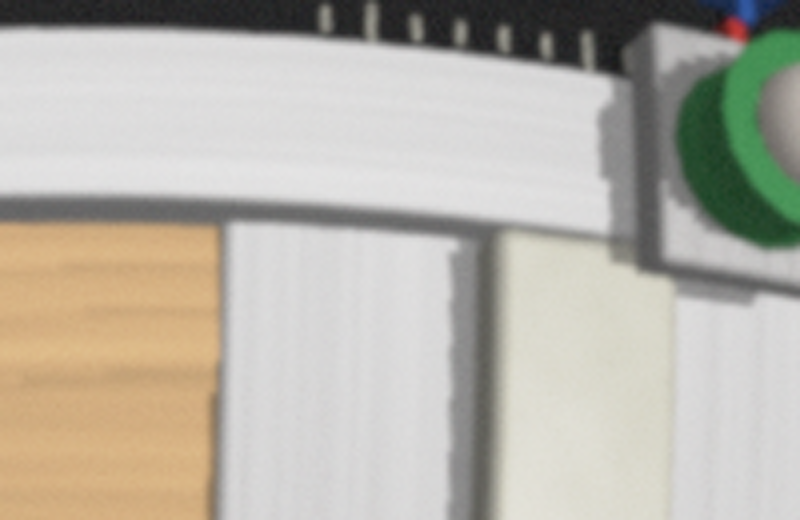

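Red pointer tip is near crop (735,30) and the blue nose near (745,12), so the pointer is still slightly short. The view is at the image edge, so I yaw the tool about the free-spinning knob to see it better.

Emit:
drive_tool:
  linear:
    - [0, 0, 0]
    - [0, 0, 0]
    - [0, 0, 0]
    - [0, 0, 0]
    - [0, 0, 0]
    - [0, 0, 0]
    - [0, 0, 0]
    - [0, 0, 0]
    - [0, 0, 0]
  yaw: [-0.1, -0.2, -0.3, -0.4, -0.5, -0.6, -0.7, -0.7, -0.7]

```text
time_s: 11.88
position: [0.5698, 0.0713, 0.0975]
eef_rot: [[0.77, -0.638, -0.0], [-0.638, -0.77, 0.001], [-0.001, -0.0, -1.0]]
contact_force: [-3.3, 2.8, 0.9]
gripper_width: 0.0215
finger_force: 20.0
```

```bash
cat > m.py <<'E'
from h import *
s=sensors.read_state();w=capture("wrist")
yaw=-.009;X=np.array([np.cos(yaw),np.sin(yaw)]);Y=np.array([-X[1],X[0]])
h=cv2.cvtColor(w,cv2.COLOR_BGR2HSV)
for k,lo,hi in(("blue",(100,120,40),(130,255,255)),("red",(0,170,60),(4,255,255))):
    n,l,st,c=cv2.connectedComponentsWithStats(cv2.inRange(h,lo,hi))
    i=1+np.argmax(st[1:,4]);v,u=np.nonzero(l==i)
    p=np.array([onplane("wrist",(a,b),.034,s)[:2] for a,b in zip(u,v)])-[.5503,-.0252]
    q=np.stack([p@X,p@Y],1)*1000
    print(k,c[i],len(u))
    for x in range(int(q[:,0].min()),int(q[:,0].max())+1,2):
        z=q[(q[:,0]>=x)&(q[:,0]<x+2),1]
        if len(z):print("  x",x,"y %.1f..%.1f mid %.1f n %d"%(z.min(),z.max(),(z.min()+z.max())/2,len(z)))
E
python3 - <<'E'
from m import *
print(s["position"],s["contact_force"])
x0,y0=max(0,int(c[i][0])-50),max(0,int(c[i][1])-40)
cv2.imwrite("pics/w6.png",cv2.resize(w[y0:y0+80,x0:x0+100],None,fx=7,fy=7,interpolation=cv2.INTER_CUBIC))
E
```

```text
Traceback (most recent call last):
  File "m.py", line 7, in <module>
    i=1+np.argmax(st[1:,4]);v,u=np.nonzero(l==i)
        ~~~~~~~~~^^^^^^^^^^
ValueError: attempt to get argmax of an empty sequence
```

The pointer went out of view with the yaw. I release, lift and look from above the carriage.

Emit:
drive_tool:
  linear:
    - [0, 0, 0]
    - [0, 0, 0]
    - [0, 0, 0]
    - [0, 0, 0]
  yaw: [0, 0, 0, 0]
  gripper: 0.3

```text
time_s: 12.42
position: [0.5703, 0.0705, 0.0977]
eef_rot: [[0.768, -0.64, 0.001], [-0.64, -0.768, -0.0], [0.001, -0.0, -1.0]]
contact_force: [-0.3, 0.1, 0.3]
gripper_width: 0.0577
finger_force: 0.0
```

Emit:
drive_tool:
  linear:
    - [0, 0, 0.5]
    - [0, 0, 1]
    - [0, 0, 1.5]
    - [0.3, -0.6, 1.5]
    - [0.6, -1.2, 1.5]
    - [0.9, -1.8, 1.5]
    - [1.2, -2.4, 1.5]
    - [1.4, -2.7, 1.5]
    - [1.4, -2.7, 1.5]
    - [1.4, -2.7, 1.5]
  yaw: [0, 0, 0.1, 0.2, 0.3, 0.4, 0.5, 0.6, 0.7, 0.7]

```text
time_s: 13.68
position: [0.64, -0.0647, 0.1723]
eef_rot: [[1.0, 0.004, -0.0], [0.004, -1.0, -0.0], [-0.0, 0.0, -1.0]]
contact_force: [-0.4, 0.5, 0.8]
gripper_width: 0.0658
finger_force: 0.0
```

Run:
```python
from m import *
print(s["position"],s["contact_force"])
x0,y0=max(0,int(c[i][0])-50),max(0,int(c[i][1])-40)
cv2.imwrite("pics/w6.png",cv2.resize(w[y0:y0+80,x0:x0+100],None,fx=7,fy=7,interpolation=cv2.INTER_CUBIC))
```

```text
blue [253.59833795  64.71468144] 361
  x 205 y -40.1..-36.9 mid -38.5 n 3
  x 207 y -41.1..-35.9 mid -38.5 n 9
  x 209 y -41.1..-35.8 mid -38.5 n 12
  x 211 y -47.4..-29.5 mid -38.5 n 33
  x 213 y -47.4..-28.4 mid -37.9 n 37
  x 215 y -48.5..-28.3 mid -38.4 n 33
  x 217 y -48.5..-28.3 mid -38.4 n 27
  x 219 y -47.4..-28.3 mid -37.8 n 37
  x 221 y -46.3..-30.4 mid -38.3 n 32
  x 223 y -46.3..-30.3 mid -38.3 n 32
  x 225 y -46.2..-30.3 mid -38.3 n 22
  x 227 y -46.2..-31.4 mid -38.8 n 24
  x 229 y -46.2..-31.3 mid -38.8 n 30
  x 231 y -46.2..-31.3 mid -38.7 n 30
red [250.  80.] 1
  x 203 y -34.9..-34.9 mid -34.9 n 1
[ 0.64004187 -0.06466058  0.17225385] [-0.40614112  0.53825869  0.79137782]
```

View pics/w6.png

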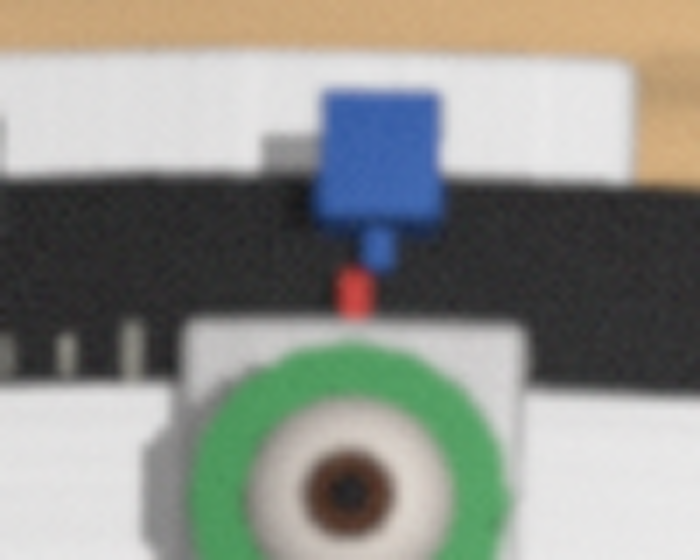

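The red pointer (crop x 355) is 24/7 px from the blue nose (crop x 379), about 3.5 mm short, or 0.175 rad more. The knob needs roughly 17.5 mm of arc. I regrasp and do it.

Emit:
drive_tool:
  linear:
    - [-0.5, 0.9, 0]
    - [-1, 1.8, 0]
    - [-1.4, 2.6, 0]
    - [-1.44, 2.73, 0]
    - [-1.44, 2.73, 0]
    - [-1.44, 2.73, -0.5]
    - [-1.44, 2.73, -1]
    - [-1.44, 2.73, -1.4]
    - [-1.44, 2.73, -1.48]
    - [-1.44, 2.73, -1.48]
  yaw: [0, 0, 0, 0, 0, 0, 0, 0, 0, 0]

```text
time_s: 14.98
position: [0.5685, 0.0714, 0.0987]
eef_rot: [[1.0, 0.004, 0.0], [0.004, -1.0, -0.0], [0.0, 0.0, -1.0]]
contact_force: [0.0, -0.4, -0.1]
gripper_width: 0.066
finger_force: 0.0
```

Emit:
drive_tool:
  linear:
    - [0, 0, 0]
    - [0, 0, 0]
    - [0, 0, 0]
    - [0, 0, 0]
    - [0, 0, 0]
    - [0, 0, 0]
  yaw: [0, 0, 0, 0, 0, 0]
  gripper: 0.85
  squeeze: 20

```text
time_s: 15.72
position: [0.568, 0.0732, 0.0987]
eef_rot: [[1.0, 0.006, 0.0], [0.006, -1.0, 0.002], [0.0, -0.002, -1.0]]
contact_force: [1.4, 3.3, -0.0]
gripper_width: 0.0216
finger_force: 20.0
```

Emit:
drive_tool:
  linear:
    - [0.07, 0, 0]
    - [0.14, -0.01, 0]
    - [0.21, -0.02, 0]
    - [0.28, -0.04, 0]
    - [0.35, -0.05, 0]
    - [0.36, -0.05, 0]
    - [0.36, -0.05, 0]
  yaw: [0, 0, 0, 0, 0, 0, 0]

```text
time_s: 16.6
position: [0.586, 0.0689, 0.0985]
eef_rot: [[1.0, 0.005, -0.0], [0.005, -1.0, -0.002], [-0.0, 0.002, -1.0]]
contact_force: [-3.9, -1.0, 3.4]
gripper_width: 0.0217
finger_force: 20.0
```

Emit:
drive_tool:
  linear:
    - [0, 0, 0]
    - [0, 0, 0]
    - [0, 0, 0]
    - [0, 0, 0]
  yaw: [0, 0, 0, 0]
  gripper: 0.3

```text
time_s: 17.1
position: [0.5861, 0.0698, 0.0984]
eef_rot: [[1.0, 0.006, 0.0], [0.006, -1.0, -0.0], [0.0, 0.0, -1.0]]
contact_force: [-0.4, -0.1, 0.3]
gripper_width: 0.0578
finger_force: 0.0
```

Emit:
drive_tool:
  linear:
    - [0, 0, 0.5]
    - [0, 0, 1]
    - [0, 0, 1.5]
    - [0.3, -0.6, 1.5]
    - [0.6, -1.2, 1.5]
    - [0.9, -1.8, 1.5]
    - [1, -2.4, 1.5]
    - [1.1, -2.7, 1.5]
    - [1.1, -2.7, 1.5]
    - [1.1, -2.7, 1.5]
  yaw: [0, 0, 0, 0, 0, 0, 0, 0, 0, 0]

```text
time_s: 18.35
position: [0.6408, -0.0642, 0.1736]
eef_rot: [[1.0, 0.007, 0.0], [0.007, -1.0, 0.001], [0.0, -0.001, -1.0]]
contact_force: [0.2, 0.7, 1.1]
gripper_width: 0.0655
finger_force: 0.0
```

Run:
```python
from m import *
cv2.imwrite("pics/w7f.png",w)
cv2.imwrite("pics/w7.png",cv2.resize(w[30:110,203:303],None,fx=7,fy=7,interpolation=cv2.INTER_CUBIC))
```

```text
blue [254.54154728  65.40687679] 349
  x 206 y -40.3..-39.2 mid -39.8 n 2
  x 208 y -41.3..-36.0 mid -38.7 n 11
  x 210 y -45.5..-34.9 mid -40.2 n 17
  x 212 y -47.6..-28.5 mid -38.1 n 35
  x 214 y -47.6..-28.5 mid -38.0 n 37
  x 216 y -48.7..-28.4 mid -38.6 n 29
  x 218 y -48.6..-28.4 mid -38.5 n 31
  x 220 y -46.5..-29.5 mid -38.0 n 33
  x 222 y -46.4..-30.5 mid -38.5 n 32
  x 224 y -46.4..-30.4 mid -38.4 n 29
  x 226 y -46.4..-31.5 mid -38.9 n 18
  x 228 y -46.4..-31.4 mid -38.9 n 30
  x 230 y -46.3..-31.4 mid -38.9 n 30
  x 232 y -46.3..-31.4 mid -38.9 n 15
red [254.   82.5] 2
  x 201 y -38.3..-38.2 mid -38.3 n 2
```

View pics/w7.png

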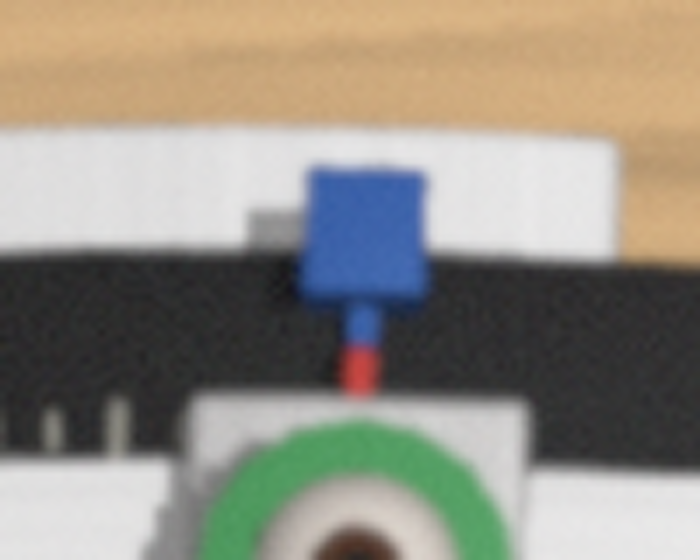

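The pointer (crop x 360) now sits almost under the blue nose (363). I measure it sub-pixel.

Run:
```python
from h import *
w=cv2.imread("pics/w7f.png").astype(float);s=sensors.read_state()
b,g,r=w[...,0],w[...,1],w[...,2];B=np.clip(b-r-15,0,None);Rr=np.clip(r-np.maximum(b,g)-15,0,None)
for v in range(70,90):
    sl=slice(243,266);u=np.arange(243,266);o=[]
    for M in(B,Rr):
        m=M[v,sl];o.append((round(m.sum()),round((m*u).sum()/m.sum(),2) if m.sum()>80 else None))
    print(v,o,end="; ")
# stage yaw from rail's straight edge near image: orientation of carriage top front edge / rail end check
f=lambda u,v:onplane("wrist",(u,v),.034,s)
print(f(254,80),f(255,80),f(254,74))
# local stage +x direction in pixels
p=f(254,82);
```

```text
70 [(1615, np.float64(254.55)), (0, None)]; 71 [(1393, np.float64(254.52)), (0, None)]; 72 [(968, np.float64(254.49)), (0, None)]; 73 [(712, np.float64(254.73)), (0, None)]; 74 [(584, np.float64(254.81)), (0, None)]; 75 [(450, np.float64(254.58)), (0, None)]; 76 [(422, np.float64(254.31)), (0, None)]; 77 [(389, np.float64(254.32)), (0, None)]; 78 [(239, np.float64(254.49)), (0, None)]; 79 [(0, None), (0, None)]; 80 [(0, None), (287, np.float64(253.88))]; 81 [(0, None), (462, np.float64(254.03))]; 82 [(0, None), (488, np.float64(253.93))]; 83 [(0, None), (487, np.float64(253.9))]; 84 [(0, None), (467, np.float64(253.84))]; 85 [(0, None), (368, np.float64(253.9))]; 86 [(0, None), (172, np.float64(253.87))]; 87 [(0, None), (15, None)]; 88 [(0, None), (0, None)]; 89 [(0, None), (0, None)]; [ 0.75468669 -0.06507969  0.034     ] [ 0.75469674 -0.06614115  0.034     ] [ 0.76130825 -0.06503484  0.034     ]
```

The residual is about 0.4 mm, well within the 4 mm width of the pointer. I retreat a little and make a last check of the crank and the surrounding objects.

Emit:
drive_tool:
  linear:
    - [-0.3, -1, 0.5]
    - [-0.6, -2, 1]
    - [-1, -3, 1]
    - [-1.5, -4, 1]
    - [-2, -5, 1]
    - [-2, -5, 1]
    - [-2, -5, 1]
  yaw: [0, 0, 0, 0, 0, 0, 0]

```text
time_s: 19.27
position: [0.5413, -0.3142, 0.2237]
eef_rot: [[1.0, 0.007, 0.001], [0.007, -1.0, 0.001], [0.001, -0.001, -1.0]]
contact_force: [-0.2, 0.1, 1.4]
gripper_width: 0.066
finger_force: 0.0
```

Run:
```python
from h import *
t=capture("top");c=capture("scene");T0=cv2.imread("pics/top.png")
a=cv2.resize(t[90:290,170:420],(500,400),interpolation=cv2.INTER_CUBIC)
b=cv2.resize(c[140:260,190:280],(300,400),interpolation=cv2.INTER_CUBIC)
cv2.imwrite("pics/end.png",np.hstack([a,b]))
d=cv2.absdiff(t,T0).max(2)
for n,(x0,y0,x1,y1) in dict(phone=(178,175,220,245)).items():print(n,(d[y0:y1,x0:x1]>40).sum())
s=sensors.read_state();print(s["position"],s["time_s"])
```

```text
phone 0
[ 0.54174789 -0.31352847  0.22371554] 19.375
```

View pics/end.png

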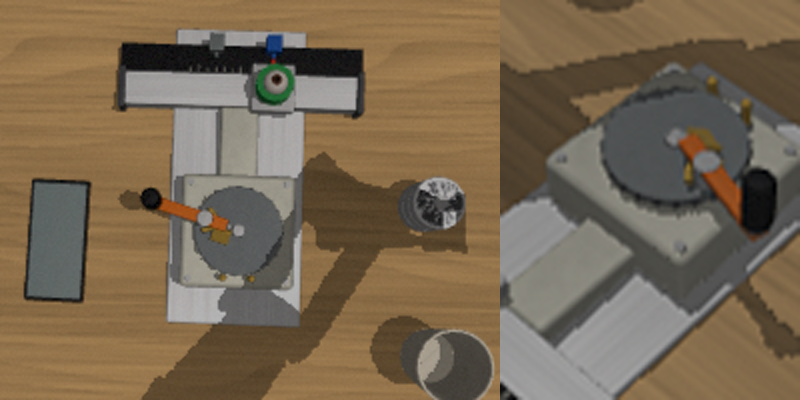

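The crank points straight out with the catch behind its tail, the pointer is at the blue clip, and the phone, cup and canister are in place.

```bash
python3 -c "from rig import finish_job;print(finish_job())"
```

```text
the job is handed in; nothing more can be done
None
```

The job is handed in: the crank is swung out and latched, the red pointer sits about 0.4 mm from the blue clip's nose, the gripper has let go, and the phone, cup and canister were not touched.

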